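# Set the microscope lamp's step selector and switch it on

### The job

On the microscope's lamp controller, push the black selector lever round clockwise, counting the clicks, until it rests in step 5, the fifth click after Off (Off is the red bar; the lever now stands at Off, 1 or 2), and never let it click past step 5, which would overload the lamp. Then press the green start button fully down and let it spring back. Leave everything else, including the two specimens standing on the controller, where it is.

Things in the scene. Friction and masses are not known exactly. Their poses are not given: they have to be found in the camera images.
- controller: lamp controller: white box with grey top panel, 200 mm (its x) by 300 mm (its y) by 75 mm high, fixed. Origin at the centre of its underside; z up, -x is its vented front towards the robot, +y the robot's left. Marks on the panel, 78 mm from the selector's axis: red bar Off at 105 degrees (anticlockwise from the box's +x, seen from above), white dots for steps k = 1 to 7 at 105 - 30 k
- selector_axis (a point): point on the selector's upright axis at panel height (75 mm above the table), fixed on the controller at x 0, y +55 mm in its frame. The lever's round hub has 20 mm radius up to 13 mm, then 14 mm radius up to 36 mm above the panel
- selector_tip (a point): top of the lever's outer end, on its centre line, 64 mm from the axis and 34 mm above the panel; moves with the lever. The lever is a black upright bar with a white line on top, pointing from the axis at its mark: 12 mm thick, 64 mm long, underside 8 mm and top 34 mm above the panel
- selector (a joint): selector angle in rad, 0 at Off, growing clockwise seen from above, pi/6 (30 degrees) per step; step 5 is 2.618; stops just outside Off and step 7 (3.665). A spring detent holds each step: pushed over halfway (15 degrees) the lever snaps on into the next step by itself, pushed less it springs back. About 0.12 N m takes it over (3 N at 45 mm from the axis)
- start (a joint): travel of the start button in m, 0 released, 0.006 fully down (5 N); it springs back when let go
- start_top (a point): centre of the green start button's top face, on the controller at x +30 mm, y -105 mm in its frame; the button is 32 mm across and is pressed straight down
- mount: red resin specimen mount, disc 30 mm across and 20 mm high, standing loose on the controller's panel near its front edge; origin at the centre of its underside. To be left alone
- pin: steel specimen, upright cylinder 20 mm across and 30 mm high, standing loose on the controller's panel at its front right corner; origin at the centre of its underside. To be left alone
- dropper: small amber dropper bottle, 44 mm across, 100 mm high, on the table to the left; origin at the centre of its underside. To be left alone
- dish: shallow white dish, 90 mm across, 16 mm high, on the table to the left; origin at the centre of its underside. To be left alone
- carton: cardboard specimen carton 90 x 70 x 50 mm, on the table to the left, near the robot; origin at the centre of its underside. To be left alone
- etchant: white plastic bottle with blue cap, 60 mm across, 150 mm high, on the table to the right; origin at the centre of its underside. To be left alone
- brush: small brush lying on the table to the right, 170 mm long, along its own x axis; origin under the middle of the brush. To be left alone

How it is judged:
By the outcome, as a careful person would: the job done as asked, in the order asked, and still so for the second after the job is handed in, with the robot touching nothing.
It also fails if it takes over 56 s, if anything falls off the work surface, if the arm or the gripper's body presses on something with over 40 N, if the wrist force passes 120 N, or if a joint passes its speed limit or range.

### The arm

A 7-joint arm with a two-finger parallel gripper is mounted at the origin on the work surface. World frame = base frame: x ahead of the robot, y to its left, z up, the work surface at z = 0. Lengths are in m, angles in rad, forces in N, time in s.
With the tool pointing down it reaches from about 0.4 to 0.9 m from the base axis. Payload 5.5 kg.
Tool frame: the origin (TCP) lies at the very end of the fingers, on their centre line; the grasp point (between the pads) lies behind it (bot.grip_point_offset is the z of the grasp point in the tool frame, in m); z points along the fingers, y is the line along which they close (so a half turn about z gives the same grasp; the last joint's range is limited). The gripper opens to 92 mm and grips with 3 to 60 N. Pads are 19 mm wide; open, the fingers measure 130 mm over their backs; the gripper's body (75 mm by 190 mm) begins 47 mm behind the grasp point.
Start: joints at [-0.994, 0.501, -0.427, 1.55, 0.221, 1.138, -0.21], TCP at [0.201, 0.618, 0.227] pointing down, gripper open.
Joint ranges: [-2.88, 2.88], [-0.31, 2.03], [-1.54, 1.56], [0.2, 2.42], [-1.41, 4.55], [0.19, 2.02], [-2.57, 2.57]. Speed limits (rad/s): [2.57, 2.57, 3.14, 3.14, 3.14, 3.14, 3.14].

### API

Orientations are given as a unit quaternion [w, x, y, z].
In Python, from station import bot, imaging gives the robot as it stands.
- The arm moves only by the tool carry_out, never from a script. Its argument "rows" is a list of rows, each an object with "angular": the turn, a rotation vector about the tool's x, y, z each as a share of 30 degrees, from -1 to 1, a list of three; "translation": the shift along the tool's x, y, z each as a share of 0.1 m, from -1 to 1, a list of three; "claw": the opening, from 0 (shut) to 1 (fully open). In form: [{"angular": [wx, wy, wz], "translation": [x, y, z], "claw": claw}, ...]. A call has exactly 8 rows; each row is the pose to reach, as a shift and turn from the pose commanded when the call began, along the tool's axes at that moment; what a row does not reach only later rows make up. A row lasts 1/12 s, in which the tool goes at most 41.7 mm and 7.16 degrees, less where a joint would pass 70% of its speed; a pose out of reach is approached as far as the arm can. A call with a number of a shift or a turn outside -1 to 1 is refused whole. A call with a gripper value outside its range is refused whole. The fingers move at their own pace and stop on an object; the grip force is fixed at half the most. Time passes only in rows, so rows that repeat a pose let the fingers close, or fill a call up. It gives the time, the measured TCP pose, the force, the opening and the grip force at its end, in the units of the state.
- bot.get_state(): the state, without advancing time (a new reading comes with each control period).
- imaging.get_image(name): name is "scene" or "side" or "wrist"; returns (picture, depth): 400x640x3 uint8, red, green, blue; 400x640 float32, m along the optical axis (not along the pixel's ray), 0 where there is no reading.
- imaging.calibration(name): a dict with "fx", "fy", "cx", "cy" (pixels), "k1" (the pictures are not rectified: a ray, as slopes to the right and down, at radius r is drawn at 1 + k1 r^2 times it, then the intrinsics apply), "pose" (4x4, takes a point from camera to world coordinates). Camera axes: x right, y down, z forward; pixel columns grow to the right and rows downward; lengths in m; the calibration is good to about 2 mm. A picture is of the moment at which its call begins: read the wrist's pose just before it. calibration takes no time and is no camera call; for the wrist camera it gives the pose at the moment of the call.
- bot.job_done(): hands the job in; it is judged then, once.
The state is a dict: "t": time; "joint_pos": joint angles; "dq": joint speeds; "joint_efforts": joint torques, N m; "eef_pos": TCP position; "ee_rot": TCP orientation; "contact_force": force on the tool from outside, world axes, zero at the start; "ft_torque": the same for the moment, N m; "finger_gap": finger opening in m; "grasp_force": force on a finger pad.
Only numpy, scipy, OpenCV 4.12 (cv2) and the standard library are available. Lean on these libraries where they do the work, as an engineer would, in place of code of your own. Each camera call takes 0.05 s, during which the arm holds its last target. There are 200 camera calls.

## Working session

There is one attempt and no reset: what is moved stays moved. The work goes in short steps, Python scripts to look and compute and a tool call to move; the robot and the scene stay as the last step left them, time stands still between calls to the robot, and variables do not carry over. Pictures are saved under pics/ and viewed, at most 10 in all, crops included, and the job is handed in when it is done.

Besides the shell and the picture viewer there is one more tool, called as name([rows], argument=value, ...), one row to a line, values as JSON. carry_out: Moves the arm, as the interface text tells. Its arguments: {"type":"object","properties":{"rows":{"type":"array"}},"required":["rows"]}

```bash
mkdir -p pics; python3 - <<'E'
from station import bot, imaging
import cv2,numpy as np
s=bot.get_state();print(s['t'],s['eef_pos'],s['ee_rot'],s['finger_gap'],bot.grip_point_offset)
for n in ["scene","side"]:
    p,d=imaging.get_image(n);c=imaging.calibration(n)
    np.savez(f"pics/{n}.npz",p=p,d=d,**c)
    cv2.imwrite(f"pics/{n}.png",p[:,:,::-1]);print(n,c)
E
```

```text
0.0 [0.20052445 0.61758521 0.22568401] [-1.73295773e-04  1.56282707e-01  9.87711900e-01 -9.42205727e-04] 0.091977390242328 -0.0188
scene {'fx': 362.96814527358066, 'fy': 362.96814527358066, 'cx': 317.229137458553, 'cy': 196.08181415644543, 'k1': -0.02177023428783951, 'pose': array([[-7.79564508e-01,  5.13524569e-01, -3.58568955e-01,
         8.20754064e-01],
       [ 6.26321928e-01,  6.39299298e-01, -4.46113495e-01,
         4.20900610e-01],
       [ 1.42641264e-04, -5.72353846e-01, -8.20006740e-01,
         8.32274721e-01],
       [ 0.00000000e+00,  0.00000000e+00,  0.00000000e+00,
         1.00000000e+00]])}
side {'fx': 387.42958423209916, 'fy': 387.42958423209916, 'cx': 327.1801639144434, 'cy': 202.20172723518795, 'k1': -0.025750604550348003, 'pose': array([[ 0.88289175, -0.33606686,  0.32796528,  0.15886273],
       [-0.46940316, -0.65061487,  0.59695977, -0.61224596],
       [ 0.01276069, -0.6809988 , -0.73217334,  0.83522785],
       [ 0.        ,  0.        ,  0.        ,  1.        ]])}
```

View pics/scene.png

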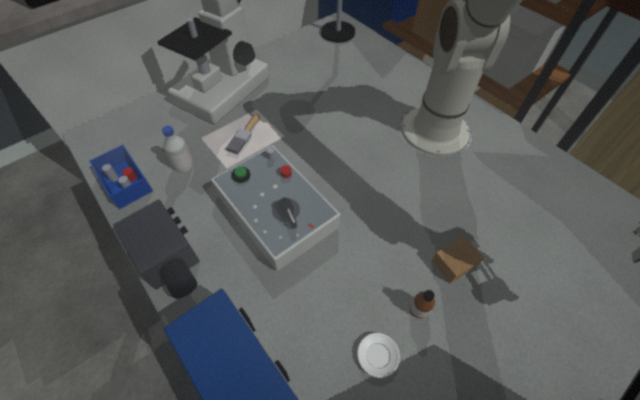

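View pics/side.png

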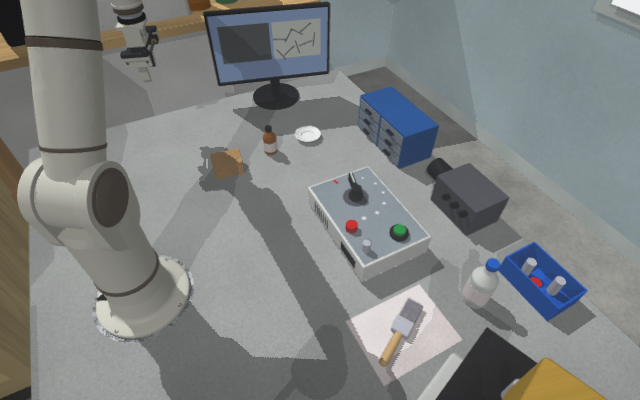

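The two views show the controller with the lever near Off, the green button at scene (241,173) and side (399,231), the mount at scene (286,171), and the pin at (268,155). I'll enlarge both for accurate pixels.

```bash
python3 - <<'E'
import cv2
a=cv2.imread("pics/scene.png")[140:270,200:350];b=cv2.imread("pics/side.png")[160:280,300:440]
cv2.imwrite("pics/sc.png",cv2.resize(cv2.convertScaleAbs(a,alpha=1.5),None,fx=5,fy=4.6,interpolation=2)if 0 else cv2.resize(cv2.convertScaleAbs(a,alpha=1.5),None,fx=4.5,fy=4.5,interpolation=2))
cv2.imwrite("pics/sd.png",cv2.resize(b,None,fx=5,fy=5,interpolation=2))
E
```

```text
(no output)
```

View pics/sc.png

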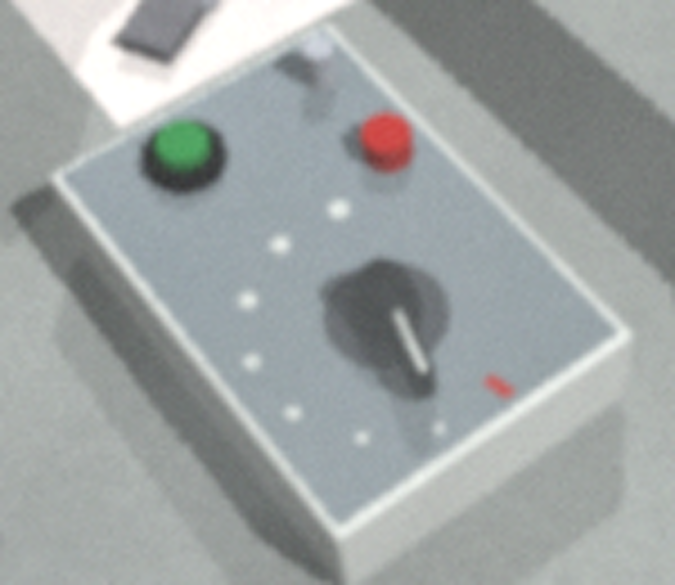

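View pics/sd.png

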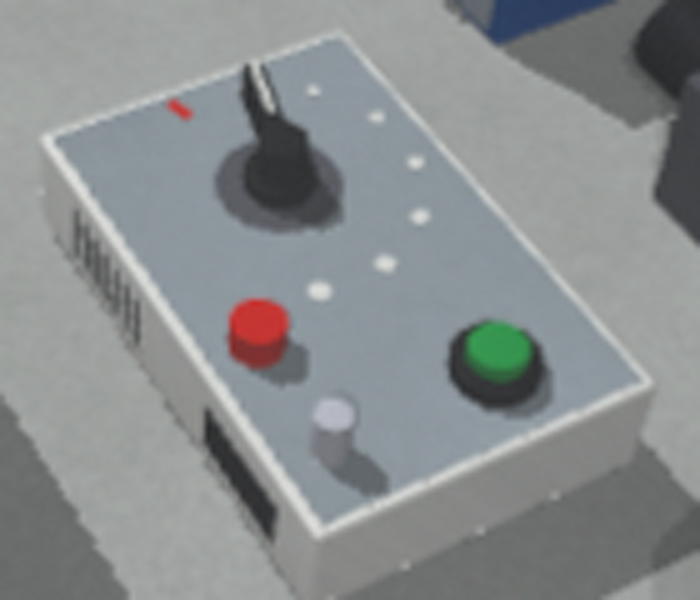

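Scene crop: Off bar at (500,387), dots 1 to 7 at (440,428) … (339,208), and the lever's white line runs (398,312)→(425,372). In the side crop, dot 1 is hidden behind the lever and the line runs (270,112)→(254,65). Next I'll fit the controller pose.

```bash
cat > h.py <<'E'
import numpy as np, cv2
from scipy.optimize import least_squares
def load(n):
    z=np.load(f"pics/{n}.npz"); return {k:z[k] for k in z.files}
def ray_hit(c,uv,z):
    K=np.array([[c['fx'],0,c['cx']],[0,c['fy'],c['cy']],[0,0,1]],float)
    q=cv2.undistortPoints(np.array(uv,float).reshape(-1,1,2),K,np.array([c['k1'],0,0,0,0],float))[:,0]
    T=c['pose'];r=np.c_[q,np.ones(len(q))]@T[:3,:3].T;o=T[:3,3]
    return o+r*((z-o[2])/r[:,2])[:,None]
def crop(uv,x0,y0,s): return (np.array(uv,float)+.5)/s-.5+[x0,y0]
E
python3 - <<'E'
from h import *
A=load("scene");B=load("side")
sc=crop([(500,387),(440,428),(362,437),(293,412),(252,361),(248,300),(280,244),(339,208)],200,140,4.5)
sd=crop([(180,110),(313,91),(376,117),(416,162),(420,216),(385,263),(319,290)],300,160,5)
PA=ray_hit(A,sc,.0755)[:,:2];PB=ray_hit(B,sd,.0755)[:,:2]
def mk(k):
    a=np.radians(105-30*np.array(k));return np.c_[.078*np.cos(a),.055+.078*np.sin(a)]
R=lambda t:np.array([[np.cos(t),-np.sin(t)],[np.sin(t),np.cos(t)]])
def fit(P,k):
    return least_squares(lambda p:(mk(k)@R(p[2]).T+p[:2]-P).ravel(),[.6,0,0])
fa=fit(PA,range(8));fb=fit(PB,[0,2,3,4,5,6,7])
for f in(fa,fb):print(f.x,np.degrees(f.x[2]),np.abs(f.fun).max())
p=(fa.x+fb.x)/2
def W(x,y):return R(p[2])@[x,y]+p[:2]
print("mean",p,"axis",W(0,.055),"start",W(.03,-.105))
for n,c,l in(("sc",A,crop([(398,312),(425,372)],200,140,4.5)),("sd",B,crop([(270,112),(254,65)],300,160,5))):
    q=ray_hit(c,l,.109)[:,:2];v=q[1]-q[0];f=fa if n=="sc" else fb
    ax=R(f.x[2])@[0,.055]+f.x[:2]
    w=q[1]-ax
    print(n,q,"dir in box",np.degrees(np.arctan2(v[1],v[0])-p[2]),"from axis",np.degrees(np.arctan2(w[1],w[0])-p[2]),np.hypot(*w))
for n,c,z,uv in(("mount",A,.095,crop([(387,133)],200,140,4.5)),("mount",B,.095,crop([(259,322)],300,160,5)),("pin",A,.105,crop([(318,43)],200,140,4.5)),("pin",B,.105,crop([(334,413)],300,160,5)),("startA",A,.095,crop([(183,143)],200,140,4.5)),("startB",B,.095,crop([(499,349)],300,160,5))):
    q=ray_hit(c,uv,z)[0,:2];f=fa if c is A else fb;print(n,q,R(f.x[2]).T@(q-f.x[:2]))
# button height via depth
for c,uv in((A,crop([(183,143)],200,140,4.5)[0]),(B,crop([(499,349)],300,160,5)[0])):
    u=np.round(uv).astype(int);dd=np.median(c['d'][u[1]-1:u[1]+2,u[0]-1:u[0]+2])
    x=(u[0]-c['cx'])/c['fx'];y=(u[1]-c['cy'])/c['fy'];print("btn",(c['pose']@[x*dd,y*dd,dd,1])[:3])
E
```

```text
[ 0.57550933 -0.06408079 -0.00652538] -0.37387682968886393 0.0006123172537541438
[ 0.5773552  -0.06396686 -0.00324932] -0.18617237707516437 0.0007698808202236396
mean [ 0.57643226 -0.06402383 -0.00488735] axis [ 0.57670107 -0.00902448] start [ 0.60591874 -0.16916919]
sc [[0.58172958 0.01308376]
 [0.59258751 0.05145855]] dir in box 74.48147563464788 from axis 74.84163616399996 0.06280675896832344
sd [[0.58232294 0.01283032]
 [0.59348544 0.04896538]] dir in box 73.11356157299376 from axis 74.885316695091 0.060088507942203
mount [ 0.50905558 -0.09880561] [-0.06622575 -0.03515771]
mount [ 0.50917279 -0.10157946] [-0.06805984 -0.03783395]
pin [ 0.50480614 -0.17367928] [-0.06998651 -0.11005752]
pin [ 0.50762862 -0.17276478] [-0.06937269 -0.1090239 ]
startA [ 0.60544884 -0.16678047] [ 0.03060903 -0.10250213]
startB [ 0.60538473 -0.1709083 ] [ 0.02837687 -0.1068498 ]
btn [ 0.6052992  -0.16786392  0.09533296]
btn [ 0.60282502 -0.1715486   0.09882732]
```

The lever is at step 1, with the axis at about (0.577, −0.009), so it needs four clicks. I'll push it with the closed fingers, tool y radial and rotating with the lever. First I'll move over.

carry_out([
  {"angular":[0,0,0],"translation":[-0.05,-0.04,0],"claw":0},
  {"angular":[0,0,0],"translation":[-0.15,-0.125,0],"claw":0},
  {"angular":[0,0,0],"translation":[-0.28,-0.235,0],"claw":0},
  {"angular":[0,0,0],"translation":[-0.42,-0.355,0],"claw":0},
  {"angular":[0,0,0],"translation":[-0.56,-0.47,0],"claw":0},
  {"angular":[0,0,0],"translation":[-0.7,-0.59,0],"claw":0},
  {"angular":[0,0,0],"translation":[-0.85,-0.715,0],"claw":0},
  {"angular":[0,0,0],"translation":[-1,-0.84,0],"claw":0},
])

```text
t: 0.77
eef_pos: [0.271, 0.5053, 0.2266]
ee_rot: [0.0, 0.157, 0.988, -0.0]
contact_force: [0.5, 0.7, -0.0]
finger_gap: 0.0427
grasp_force: 0.0
```

carry_out([
  {"angular":[0,0,0],"translation":[-0.125,-0.105,0],"claw":0},
  {"angular":[0,0,0],"translation":[-0.25,-0.21,0],"claw":0},
  {"angular":[0,0,0],"translation":[-0.375,-0.315,0],"claw":0},
  {"angular":[0,0,0],"translation":[-0.5,-0.42,0],"claw":0},
  {"angular":[0,0,0],"translation":[-0.625,-0.525,0],"claw":0},
  {"angular":[0,0,0],"translation":[-0.75,-0.63,0],"claw":0},
  {"angular":[0,0,0],"translation":[-0.875,-0.735,0],"claw":0},
  {"angular":[0,0,0],"translation":[-1,-0.84,0],"claw":0},
])

```text
t: 1.43
eef_pos: [0.3398, 0.3945, 0.2267]
ee_rot: [0.0, 0.157, 0.988, -0.0]
contact_force: [0.6, -0.5, -0.0]
finger_gap: 0.0003
grasp_force: 0.0
```

carry_out([
  {"angular":[0,0,0],"translation":[-0.125,-0.105,0],"claw":0},
  {"angular":[0,0,0],"translation":[-0.25,-0.21,0],"claw":0},
  {"angular":[0,0,0],"translation":[-0.375,-0.315,0],"claw":0},
  {"angular":[0,0,0],"translation":[-0.5,-0.42,0],"claw":0},
  {"angular":[0,0,0],"translation":[-0.625,-0.525,0],"claw":0},
  {"angular":[0,0,0],"translation":[-0.75,-0.63,0],"claw":0},
  {"angular":[0,0,0],"translation":[-0.875,-0.735,0],"claw":0},
  {"angular":[0,0,0],"translation":[-1,-0.84,0],"claw":0},
])

```text
t: 2.1
eef_pos: [0.4085, 0.2837, 0.2267]
ee_rot: [0.0, 0.157, 0.988, -0.0]
contact_force: [-0.8, 0.7, 0.4]
finger_gap: 0.0002
grasp_force: 0.0
```

carry_out([
  {"angular":[0,0,0],"translation":[-0.125,-0.105,0],"claw":0},
  {"angular":[0,0,0],"translation":[-0.25,-0.21,0],"claw":0},
  {"angular":[0,0,0],"translation":[-0.375,-0.315,0],"claw":0},
  {"angular":[0,0,0],"translation":[-0.5,-0.42,0],"claw":0},
  {"angular":[0,0,0],"translation":[-0.625,-0.525,0],"claw":0},
  {"angular":[0,0,0],"translation":[-0.75,-0.63,0],"claw":0},
  {"angular":[0,0,0],"translation":[-0.875,-0.735,0],"claw":0},
  {"angular":[0,0,0],"translation":[-1,-0.84,0],"claw":0},
])

```text
t: 2.77
eef_pos: [0.4773, 0.173, 0.2267]
ee_rot: [-0.0, 0.157, 0.988, -0.0]
contact_force: [0.2, -0.6, -0.5]
finger_gap: 0.0002
grasp_force: 0.0
```

carry_out([
  {"angular":[0,0,0],"translation":[-0.125,-0.105,0],"claw":0},
  {"angular":[0,0,0],"translation":[-0.25,-0.21,0],"claw":0},
  {"angular":[0,0,0],"translation":[-0.4,-0.34,0],"claw":0},
  {"angular":[0,0,0],"translation":[-0.6,-0.5,0],"claw":0},
  {"angular":[0,0,0],"translation":[-0.8,-0.67,0],"claw":0},
  {"angular":[0,0,0],"translation":[-0.95,-0.8,0],"claw":0},
  {"angular":[0,0,0],"translation":[-1,-0.84,0],"claw":0},
  {"angular":[0,0,0],"translation":[-1,-0.84,0],"claw":0},
])

```text
t: 3.43
eef_pos: [0.5467, 0.0616, 0.2265]
ee_rot: [-0.0, 0.159, 0.987, -0.0]
contact_force: [0.1, 0.7, -0.1]
finger_gap: 0.0005
grasp_force: 0.0
```

```bash
cat > st.py <<'E'
from station import bot
import numpy as np
from scipy.spatial.transform import Rotation as Ro
def report(r=None,off=None,phi=None,target=None):
    s=bot.get_state();q=s['ee_rot'];R=Ro.from_quat(q,scalar_first=True).as_matrix();p=np.array(s['eef_pos'])
    print("t",s['t'],"p",p.round(4),"y-angle",np.degrees(np.arctan2(R[1,1],R[0,1])).round(2),"z",R[:,2].round(4),"q",np.round(s['joint_pos'],2),"F",np.round(s['contact_force'],1))
    if target is None and phi is not None:
        a=np.radians(phi);u=np.array([np.cos(a),np.sin(a)]);c=np.array([-u[1],u[0]])
        target=np.r_[np.array([.5767,-.0090])+r*u+off*c,p[2]]
    if target is not None: print("target",np.round(target,4),"shift in tool axes /0.1m",(R.T@(np.array(target)-p)/.1).round(3))
E
python3 -c "
from st import *
report(.046,.032,74.7)"
```

```text
t 3.4333 p [0.5467 0.0616 0.2265] y-angle 71.76 z [-3.e-04 -7.e-04 -1.e+00] q [-0.05  0.3  -0.13  1.81  0.05  1.04  1.05] F [ 0.1  0.7 -0.1]
target [0.558  0.0438 0.2265] shift in tool axes /0.1m [-0.163 -0.133  0.   ]
```

carry_out([
  {"angular":[0,0,-0.03],"translation":[-0.04,-0.035,0.05],"claw":0},
  {"angular":[0,0,-0.06],"translation":[-0.08,-0.07,0.15],"claw":0},
  {"angular":[0,0,-0.09],"translation":[-0.12,-0.1,0.27],"claw":0},
  {"angular":[0,0,-0.1],"translation":[-0.16,-0.13,0.4],"claw":0},
  {"angular":[0,0,-0.1],"translation":[-0.163,-0.133,0.5],"claw":0},
  {"angular":[0,0,-0.1],"translation":[-0.163,-0.133,0.57],"claw":0},
  {"angular":[0,0,-0.1],"translation":[-0.163,-0.133,0.6],"claw":0},
  {"angular":[0,0,-0.1],"translation":[-0.163,-0.133,0.6],"claw":0},
])

```text
t: 4.1
eef_pos: [0.5571, 0.0472, 0.1654]
ee_rot: [-0.001, 0.13, 0.992, -0.0]
contact_force: [0.3, -0.2, -0.3]
finger_gap: 0.0004
grasp_force: 0.0
```

```bash
python3 -c "
from st import *
report(.046,.032,74.7)
from station import imaging
import cv2
for n in ('wrist','scene'):
    p,d=imaging.get_image(n); cv2.imwrite(f'pics/{n}_2.png',p[:,:,::-1])
a=cv2.imread('pics/wrist_2.png');b=cv2.imread('pics/scene_2.png')[120:280,190:360]
b=cv2.resize(b,(425,400),interpolation=2);a=cv2.resize(a,(375,234));c=cv2.copyMakeBorder(a,0,166,0,0,0)
cv2.imwrite('pics/m2.png',cv2.hconcat([c,b]))
"
```

```text
t 4.1 p [0.5571 0.0472 0.1654] y-angle 75.06 z [-2.3e-03  1.0e-04 -1.0e+00] q [-0.03  0.38 -0.13  1.85  0.06  0.92  1.13] F [ 0.3 -0.2 -0.3]
target [0.558  0.0438 0.1654] shift in tool axes /0.1m [-0.017 -0.03  -0.   ]
```

View pics/m2.png

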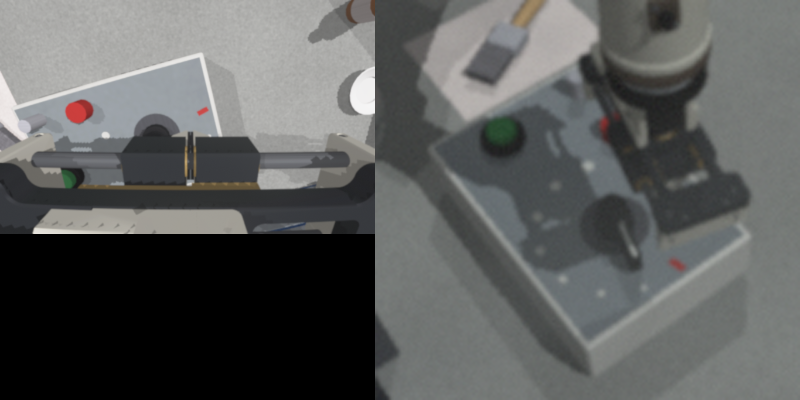

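The wrist view shows the closed fingers near (190,155). The scene view shows the gripper beside the free lever, on its Off side. Next I'll descend.

carry_out([
  {"angular":[0,0,0],"translation":[0,-0.02,0.06],"claw":0},
  {"angular":[0,0,0],"translation":[0,-0.03,0.18],"claw":0},
  {"angular":[0,0,0],"translation":[0,-0.03,0.32],"claw":0},
  {"angular":[0,0,0],"translation":[0,-0.03,0.48],"claw":0},
  {"angular":[0,0,0],"translation":[0,-0.03,0.62],"claw":0},
  {"angular":[0,0,0],"translation":[0,-0.03,0.72],"claw":0},
  {"angular":[0,0,0],"translation":[0,-0.03,0.76],"claw":0},
  {"angular":[0,0,0],"translation":[0,-0.03,0.76],"claw":0},
])

```text
t: 4.87
eef_pos: [0.5562, 0.0437, 0.0894]
ee_rot: [-0.001, 0.13, 0.991, -0.0]
contact_force: [-0.5, 1.0, 0.6]
finger_gap: 0.0008
grasp_force: 0.0
```

```bash
python3 -c "
from st import *
report(.046,.0155,74.7)
# arc table: tool turning 30deg cw about axis, contact offset, in own frame
for off,dphi in((.0155,30),(.0155,22)):
  for k in range(1,9):
    t=np.radians(dphi*k/8);r=.046
    # frame: y radial, x ccw ; pos in frame at start (off, r)
    x=off*np.cos(t)-r*np.sin(t)-off; y=off*np.sin(t)+r*np.cos(t)-r
    print(dphi,k,round(dphi*k/8/30,3),round(x/.1,3),round(y/.1,3))
"
```

```text
t 4.8667 p [0.5562 0.0437 0.0894] y-angle 75.02 z [-2.2e-03 -2.0e-04 -1.0e+00] q [-0.03  0.49 -0.12  1.9   0.08  0.77  1.11] F [-0.5  1.   0.6]
target [0.5739 0.0395 0.0894] shift in tool axes /0.1m [-0.181  0.005 -0.   ]
30 1 0.125 -0.03 0.009
30 2 0.25 -0.061 0.016
30 3 0.375 -0.093 0.021
30 4 0.5 -0.124 0.024
30 5 0.625 -0.156 0.025
30 6 0.75 -0.188 0.024
30 7 0.875 -0.219 0.021
30 8 1.0 -0.251 0.016
22 1 0.092 -0.022 0.007
22 2 0.183 -0.045 0.013
22 3 0.275 -0.068 0.017
22 4 0.367 -0.091 0.021
22 5 0.458 -0.114 0.024
22 6 0.55 -0.137 0.025
22 7 0.642 -0.16 0.025
22 8 0.733 -0.184 0.025
```

carry_out([
  {"angular":[0,0,0],"translation":[-0.03,0,0],"claw":0},
  {"angular":[0,0,0],"translation":[-0.06,0,0],"claw":0},
  {"angular":[0,0,0],"translation":[-0.09,0,0],"claw":0},
  {"angular":[0,0,0],"translation":[-0.12,0,0],"claw":0},
  {"angular":[0,0,0],"translation":[-0.15,0,0],"claw":0},
  {"angular":[0,0,0],"translation":[-0.17,0,0],"claw":0},
  {"angular":[0,0,0],"translation":[-0.18,0,0],"claw":0},
  {"angular":[0,0,0],"translation":[-0.18,0,0],"claw":0},
])

```text
t: 5.53
eef_pos: [0.5742, 0.0394, 0.0906]
ee_rot: [-0.0, 0.13, 0.991, 0.0]
contact_force: [-0.7, 0.7, 0.8]
finger_gap: 0.0006
grasp_force: 1.0
```

carry_out([
  {"angular":[0,0,0.092],"translation":[-0.022,0.007,0],"claw":0},
  {"angular":[0,0,0.183],"translation":[-0.045,0.013,0],"claw":0},
  {"angular":[0,0,0.275],"translation":[-0.068,0.017,0],"claw":0},
  {"angular":[0,0,0.367],"translation":[-0.091,0.021,0],"claw":0},
  {"angular":[0,0,0.458],"translation":[-0.114,0.024,0],"claw":0},
  {"angular":[0,0,0.55],"translation":[-0.137,0.025,0],"claw":0},
  {"angular":[0,0,0.642],"translation":[-0.16,0.025,0],"claw":0},
  {"angular":[0,0,0.733],"translation":[-0.184,0.025,0],"claw":0},
])

```text
t: 6.2
eef_pos: [0.5931, 0.0369, 0.0906]
ee_rot: [0.0, 0.318, 0.948, 0.0]
contact_force: [-0.0, -0.8, 0.7]
finger_gap: 0.0003
grasp_force: 0.0
```

```bash
python3 -c "
from st import *
report(.046,.0155,52.7)
from station import imaging
import cv2
p,d=imaging.get_image('scene'); cv2.imwrite('pics/s3.png',p[:,:,::-1])
p2,d=imaging.get_image('side'); cv2.imwrite('pics/d3.png',p2[:,:,::-1])
b=cv2.resize(p[140:270,200:350,::-1],(400,347),interpolation=2)
a=cv2.resize(p2[160:280,300:440,::-1],(400,347),interpolation=2)
cv2.imwrite('pics/m3.png',cv2.hconcat([a,b]))
"
```

```text
t 6.2 p [0.5931 0.0369 0.0906] y-angle 52.91 z [ 3.e-04 -1.e-04 -1.e+00] q [-0.09  0.53 -0.02  1.81  0.02  0.8   0.8 ] F [-0.  -0.8  0.7]
target [0.5922 0.037  0.0906] shift in tool axes /0.1m [ 0.008 -0.005 -0.   ]
```

View pics/m3.png

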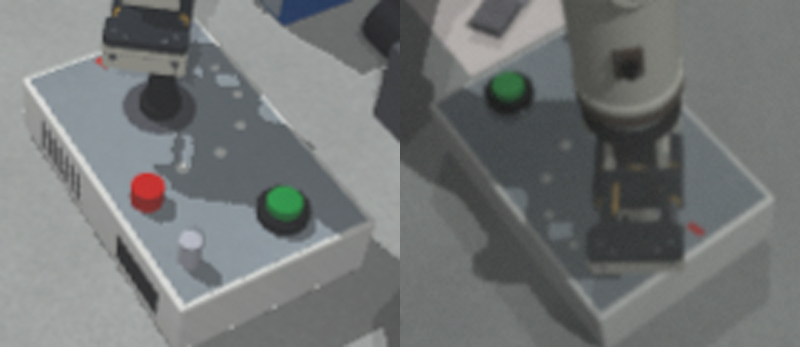

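The gripper hides the lever, but the force is now zero, so it has snapped ahead. The final stop is set by geometry, so I'll continue the arc.

carry_out([
  {"angular":[0,0,0.125],"translation":[-0.03,0.009,0],"claw":0},
  {"angular":[0,0,0.25],"translation":[-0.061,0.016,0],"claw":0},
  {"angular":[0,0,0.375],"translation":[-0.093,0.021,0],"claw":0},
  {"angular":[0,0,0.5],"translation":[-0.124,0.024,0],"claw":0},
  {"angular":[0,0,0.625],"translation":[-0.156,0.025,0],"claw":0},
  {"angular":[0,0,0.75],"translation":[-0.188,0.024,0],"claw":0},
  {"angular":[0,0,0.875],"translation":[-0.219,0.021,0],"claw":0},
  {"angular":[0,0,1],"translation":[-0.251,0.016,0],"claw":0},
])

```text
t: 6.97
eef_pos: [0.6139, 0.0234, 0.0906]
ee_rot: [-0.0, 0.552, 0.834, 0.0]
contact_force: [-0.3, 0.3, -0.2]
finger_gap: 0.0006
grasp_force: 0.0
```

carry_out([
  {"angular":[0,0,0.125],"translation":[-0.03,0.009,0],"claw":0},
  {"angular":[0,0,0.25],"translation":[-0.061,0.016,0],"claw":0},
  {"angular":[0,0,0.375],"translation":[-0.093,0.021,0],"claw":0},
  {"angular":[0,0,0.5],"translation":[-0.124,0.024,0],"claw":0},
  {"angular":[0,0,0.625],"translation":[-0.156,0.025,0],"claw":0},
  {"angular":[0,0,0.75],"translation":[-0.188,0.024,0],"claw":0},
  {"angular":[0,0,0.875],"translation":[-0.219,0.021,0],"claw":0},
  {"angular":[0,0,1],"translation":[-0.251,0.016,0],"claw":0},
])

```text
t: 7.63
eef_pos: [0.6254, 0.0009, 0.0907]
ee_rot: [0.0, 0.749, 0.663, 0.0]
contact_force: [0.4, 0.6, 0.6]
finger_gap: 0.0005
grasp_force: 0.0
```

```bash
python3 -c "
from st import *
report(.046,.0155,-7.3)
from station import imaging
import cv2
p,d=imaging.get_image('scene'); p2,d=imaging.get_image('side')
b=cv2.resize(p[140:270,200:350,::-1],(400,347),interpolation=2)
a=cv2.resize(p2[160:280,300:440,::-1],(400,347),interpolation=2)
cv2.imwrite('pics/m4.png',cv2.hconcat([a,b]))
"
```

```text
t 7.6333 p [0.6254 0.0009 0.0907] y-angle -7.02 z [ 4.e-04  3.e-04 -1.e+00] q [-0.22  0.59  0.23  1.74 -0.17  0.84 -0.03] F [0.4 0.6 0.6]
target [6.243e-01 5.000e-04 9.070e-02] shift in tool axes /0.1m [-0.005 -0.011 -0.   ]
```

View pics/m4.png

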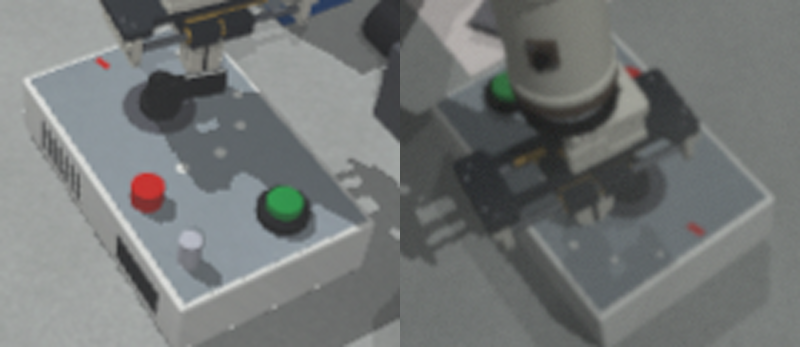

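The side view shows the lever at (190–225, 85) just ahead of the fingers, on step 4. One more 30° arc takes the pusher to about −37°, past halfway and well short of the next click.

carry_out([
  {"angular":[0,0,0.125],"translation":[-0.03,0.009,0],"claw":0},
  {"angular":[0,0,0.25],"translation":[-0.061,0.016,0],"claw":0},
  {"angular":[0,0,0.375],"translation":[-0.093,0.021,0],"claw":0},
  {"angular":[0,0,0.5],"translation":[-0.124,0.024,0],"claw":0},
  {"angular":[0,0,0.625],"translation":[-0.156,0.025,0],"claw":0},
  {"angular":[0,0,0.75],"translation":[-0.188,0.024,0],"claw":0},
  {"angular":[0,0,0.85],"translation":[-0.213,0.022,0],"claw":0},
  {"angular":[0,0,0.95],"translation":[-0.238,0.018,0],"claw":0},
])

```text
t: 8.4
eef_pos: [0.6243, -0.0229, 0.0907]
ee_rot: [-0.0, 0.889, 0.459, 0.0]
contact_force: [0.6, 0.8, 0.2]
finger_gap: 0.0006
grasp_force: 0.0
```

carry_out([
  {"angular":[0,0,0],"translation":[0.03,0,0],"claw":0},
  {"angular":[0,0,0],"translation":[0.07,0,0],"claw":0},
  {"angular":[0,0,0],"translation":[0.1,0,-0.05],"claw":0},
  {"angular":[0,0,0],"translation":[0.1,0,-0.2],"claw":0},
  {"angular":[0,0,0],"translation":[0.1,0,-0.4],"claw":0},
  {"angular":[0,0,0],"translation":[0.1,0,-0.6],"claw":0},
  {"angular":[0,0,0],"translation":[0.1,0,-0.7],"claw":0},
  {"angular":[0,0,0],"translation":[0.1,0,-0.7],"claw":0},
])

```text
t: 9.07
eef_pos: [0.6322, -0.0147, 0.1638]
ee_rot: [0.001, 0.888, 0.459, 0.002]
contact_force: [-0.1, -0.5, 0.3]
finger_gap: 0.0003
grasp_force: 0.0
```

```bash
python3 -c "
from st import *
report(target=[.606,-.169,.125])
from station import imaging
import cv2
p,d=imaging.get_image('scene'); p2,d=imaging.get_image('side')
b=cv2.resize(p[140:270,200:350,::-1],(400,347),interpolation=2)
a=cv2.resize(p2[160:280,300:440,::-1],(400,347),interpolation=2)
cv2.imwrite('pics/m5.png',cv2.hconcat([a,b]))
"
```

```text
t 9.0667 p [ 0.6322 -0.0147  0.1638] y-angle -35.37 z [ 5.3e-03  5.0e-04 -1.0e+00] q [-0.3   0.52  0.39  1.68 -0.23  0.98 -0.45] F [-0.1 -0.5  0.3]
target [ 0.606 -0.169  0.125] shift in tool axes /0.1m [-1.412  0.678  0.385]
```

View pics/m5.png

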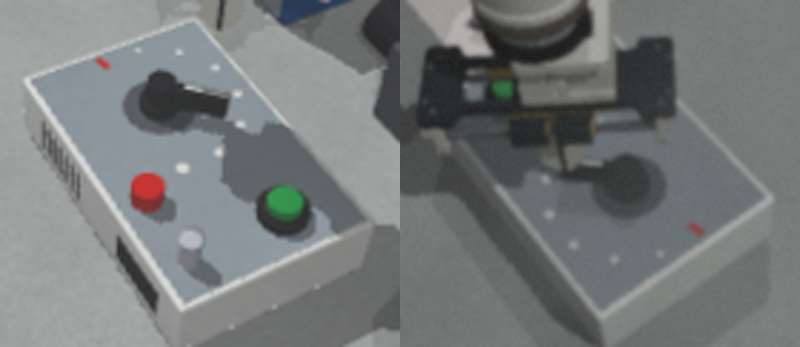

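```bash
python3 - <<'E'
from h import *
for n,x0,y0,sx in(("side",300,160,400/140),("scene",200,140,400/150)):
    c=load(n);Ti=np.linalg.inv(c['pose'])
    for lab,r,phi in(("hub",0,0),("s3",.062,14.7),("s4",.062,-15.3),("s5",.062,-45.3),("s6",.062,-75.3)):
        a=np.radians(phi);P=np.array([.5767+r*np.cos(a),-.009+r*np.sin(a),.109,1])
        q=(Ti@P)[:3];q=q[:2]/q[2];q=q*(1+c['k1']*(q@q));u=q*[c['fx'],c['fy']]+[c['cx'],c['cy']]
        sy=347/(120 if n=="side" else 130)
        print(n,lab,(u[0]-x0)*sx+(400 if n=="scene" else 0),(u[1]-y0)*sy)
E
```

```text
side hub 159.91776346010528 80.29132320420864
side s3 205.2878234524818 49.28129534687579
side s4 223.52994211780648 70.50942187855021
side s5 225.26650721341232 95.24586271001948
side s6 209.0291749288557 116.8599235256892
scene hub 624.8615589159599 165.02519568697392
scene s3 579.6247018292563 212.42007839199675
scene s4 559.3542401440818 188.11932340663998
scene s5 557.3051033278773 158.56456488179973
scene s6 573.0078239624095 131.86224799158452
```

The lever's tip top at side (225,97) matches the step 5 prediction of (225,95). Next I'll move above the start button.

carry_out([
  {"angular":[0,0,0],"translation":[-0.05,0.024,0],"claw":0},
  {"angular":[0,0,0],"translation":[-0.15,0.072,0],"claw":0},
  {"angular":[0,0,0],"translation":[-0.28,0.134,0],"claw":0},
  {"angular":[0,0,0],"translation":[-0.42,0.2,0],"claw":0},
  {"angular":[0,0,0],"translation":[-0.55,0.264,0],"claw":0},
  {"angular":[0,0,0],"translation":[-0.66,0.317,0],"claw":0},
  {"angular":[0,0,0],"translation":[-0.7,0.336,0],"claw":0},
  {"angular":[0,0,0],"translation":[-0.7,0.336,0],"claw":0},
])

```text
t: 9.83
eef_pos: [0.6161, -0.0944, 0.1606]
ee_rot: [0.0, 0.89, 0.457, -0.0]
contact_force: [-0.9, -0.3, 0.1]
finger_gap: 0.0004
grasp_force: 0.0
```

carry_out([
  {"angular":[0,0,0],"translation":[-0.05,0.024,0],"claw":0},
  {"angular":[0,0,0],"translation":[-0.15,0.072,0],"claw":0},
  {"angular":[0,0,0],"translation":[-0.28,0.134,0],"claw":0},
  {"angular":[0,0,0],"translation":[-0.42,0.2,0.05],"claw":0},
  {"angular":[0,0,0],"translation":[-0.55,0.264,0.13],"claw":0},
  {"angular":[0,0,0],"translation":[-0.66,0.317,0.22],"claw":0},
  {"angular":[0,0,0],"translation":[-0.7,0.336,0.3],"claw":0},
  {"angular":[0,0,0],"translation":[-0.7,0.336,0.36],"claw":0},
])

```text
t: 10.5
eef_pos: [0.6024, -0.1703, 0.1236]
ee_rot: [0.0, 0.89, 0.457, -0.001]
contact_force: [-0.6, 0.0, 0.3]
finger_gap: 0.0004
grasp_force: 0.0
```

```bash
python3 -c "
from st import *
report(target=[.6055,-.169,.100])"
```

```text
t 10.5 p [ 0.6024 -0.1703  0.1236] y-angle -35.63 z [-1.3e-03 -7.0e-04 -1.0e+00] q [-0.06  0.56  0.4   1.72 -0.26  0.91 -0.18] F [-0.6  0.   0.3]
target [ 0.6055 -0.169   0.1   ] shift in tool axes /0.1m [0.029 0.018 0.236]
```

carry_out([
  {"angular":[0,0,0],"translation":[0.01,0.01,0.04],"claw":0},
  {"angular":[0,0,0],"translation":[0.02,0.01,0.08],"claw":0},
  {"angular":[0,0,0],"translation":[0.03,0.02,0.12],"claw":0},
  {"angular":[0,0,0],"translation":[0.03,0.02,0.16],"claw":0},
  {"angular":[0,0,0],"translation":[0.03,0.02,0.2],"claw":0},
  {"angular":[0,0,0],"translation":[0.03,0.02,0.23],"claw":0},
  {"angular":[0,0,0],"translation":[0.03,0.02,0.25],"claw":0},
  {"angular":[0,0,0],"translation":[0.03,0.02,0.25],"claw":0},
])

```text
t: 11.17
eef_pos: [0.6065, -0.1667, 0.0992]
ee_rot: [-0.0, 0.889, 0.458, -0.0]
contact_force: [-0.1, -0.3, 0.3]
finger_gap: 0.0004
grasp_force: 0.0
```

carry_out([
  {"angular":[0,0,0],"translation":[0,0,0.01],"claw":0},
  {"angular":[0,0,0],"translation":[0,0,0.02],"claw":0},
  {"angular":[0,0,0],"translation":[0,0,0.03],"claw":0},
  {"angular":[0,0,0],"translation":[0,0,0.04],"claw":0},
  {"angular":[0,0,0],"translation":[0,0,0.05],"claw":0},
  {"angular":[0,0,0],"translation":[0,0,0.06],"claw":0},
  {"angular":[0,0,0],"translation":[0,0,0.06],"claw":0},
  {"angular":[0,0,0],"translation":[0,0,0.06],"claw":0},
])

```text
t: 11.83
eef_pos: [0.6071, -0.1669, 0.094]
ee_rot: [0.0, 0.889, 0.458, 0.0]
contact_force: [0.3, -0.1, 3.6]
finger_gap: 0.0005
grasp_force: 1.6
```

carry_out([
  {"angular":[0,0,0],"translation":[0,0,0.005],"claw":0},
  {"angular":[0,0,0],"translation":[0,0,0.01],"claw":0},
  {"angular":[0,0,0],"translation":[0,0,0.015],"claw":0},
  {"angular":[0,0,0],"translation":[0,0,0.02],"claw":0},
  {"angular":[0,0,0],"translation":[0,0,0.025],"claw":0},
  {"angular":[0,0,0],"translation":[0,0,0.03],"claw":0},
  {"angular":[0,0,0],"translation":[0,0,0.03],"claw":0},
  {"angular":[0,0,0],"translation":[0,0,0.03],"claw":0},
])

```text
t: 12.5
eef_pos: [0.6071, -0.167, 0.0913]
ee_rot: [0.0, 0.889, 0.458, 0.0]
contact_force: [-1.3, 0.4, 8.0]
finger_gap: 0.0005
grasp_force: 3.9
```

carry_out([
  {"angular":[0,0,0],"translation":[0,0,0.005],"claw":0},
  {"angular":[0,0,0],"translation":[0,0,0.01],"claw":0},
  {"angular":[0,0,0],"translation":[0,0,0.015],"claw":0},
  {"angular":[0,0,0],"translation":[0,0,0.02],"claw":0},
  {"angular":[0,0,0],"translation":[0,0,0.02],"claw":0},
  {"angular":[0,0,0],"translation":[0,0,0.02],"claw":0},
  {"angular":[0,0,0],"translation":[0,0,0.02],"claw":0},
  {"angular":[0,0,0],"translation":[0,0,0.02],"claw":0},
])

```text
t: 13.17
eef_pos: [0.6072, -0.167, 0.0911]
ee_rot: [-0.0, 0.889, 0.458, 0.001]
contact_force: [-6.0, 1.3, 19.5]
finger_gap: 0.0008
grasp_force: 9.8
```

Bottomed at z ≈ 0.091 with 19.5 N. I'll check that this is the button's own stop rather than its bezel.

```bash
python3 - <<'E'
from h import *
for n in("scene","side"):
    c=load(n);d=c['d'];v,u=np.mgrid[0:400,0:640]
    K=np.array([[c['fx'],0,c['cx']],[0,c['fy'],c['cy']],[0,0,1]],float)
    q=cv2.undistortPoints(np.c_[u.ravel(),v.ravel()].astype(float).reshape(-1,1,2),K,np.array([c['k1'],0,0,0,0],float))[:,0]
    P=np.c_[q*d.ravel()[:,None],d.ravel()]@c['pose'][:3,:3].T+c['pose'][:3,3]
    rgb=c['p'].reshape(-1,3).astype(int)
    near=(np.hypot(P[:,0]-.606,P[:,1]+.169)<.06)&(P[:,2]>.05)
    g=near&(rgb[:,1]>rgb[:,0]+30);dk=near&(rgb.max(1)<55)&~g
    pan=near&(rgb.min(1)>75)&(P[:,2]<.09)
    for l,m in(("green",g),("dark",dk),("panel",pan)):
        r=np.hypot(*(P[m,:2]-P[g,:2].mean(0)).T)
        print(n,l,m.sum(),np.percentile(P[m,2],[10,50,90]).round(4),"r",np.percentile(r,[10,50,90]).round(4))
    print(P[g,:2].mean(0))
E
```

```text
scene green 95 [0.0929 0.0949 0.0964] r [0.0053 0.0114 0.0147]
scene dark 86 [0.0824 0.0847 0.0867] r [0.0158 0.0197 0.0232]
scene panel 901 [0.0718 0.0735 0.0753] r [0.0302 0.0449 0.0569]
[ 0.60593805 -0.16720247]
side green 127 [0.0886 0.0972 0.0993] r [0.0057 0.0123 0.0168]
side dark 45 [0.0828 0.0872 0.0885] r [0.0183 0.0214 0.0232]
side panel 1223 [0.0722 0.0761 0.078 ] r [0.0303 0.0461 0.0573]
[ 0.60402198 -0.17112521]
```

The bezel top is at about 0.086 and the button top was at about 0.097, so stopping at 0.091 is the button's full 6 mm travel. Now I'll release it and lift clear.

carry_out([
  {"angular":[0,0,0],"translation":[0,0,-0.03],"claw":0},
  {"angular":[0,0,0],"translation":[0,0,-0.08],"claw":0},
  {"angular":[0,0,0],"translation":[0,0,-0.16],"claw":0},
  {"angular":[0,0,0],"translation":[0,0,-0.3],"claw":0},
  {"angular":[0,0,0],"translation":[0,0,-0.5],"claw":0},
  {"angular":[0,0,0],"translation":[0,0,-0.7],"claw":0},
  {"angular":[0,0,0],"translation":[0,0,-0.85],"claw":0},
  {"angular":[0,0,0],"translation":[0,0,-0.9],"claw":0},
])

```text
t: 13.83
eef_pos: [0.6083, -0.1673, 0.182]
ee_rot: [0.001, 0.889, 0.458, 0.002]
contact_force: [-0.1, 0.1, 0.2]
finger_gap: 0.0003
grasp_force: 0.0
```

carry_out([
  {"angular":[0,0,0],"translation":[0,0,-0.1],"claw":0},
  {"angular":[0,0,0],"translation":[0,0,-0.2],"claw":0},
  {"angular":[0,0,0],"translation":[0,0,-0.3],"claw":0},
  {"angular":[0,0,0],"translation":[0,0,-0.4],"claw":0},
  {"angular":[0,0,0],"translation":[0,0,-0.5],"claw":0},
  {"angular":[0,0,0],"translation":[0,0,-0.5],"claw":0},
  {"angular":[0,0,0],"translation":[0,0,-0.5],"claw":0},
  {"angular":[0,0,0],"translation":[0,0,-0.5],"claw":0},
])

```text
t: 14.5
eef_pos: [0.6066, -0.1667, 0.2283]
ee_rot: [-0.0, 0.889, 0.458, -0.0]
contact_force: [1.1, 0.2, -0.5]
finger_gap: 0.0006
grasp_force: 0.0
```

```bash
python3 -c "
from st import *
report()
from station import imaging
import cv2
p,d=imaging.get_image('scene'); p2,d=imaging.get_image('side')
b=cv2.resize(p[140:270,200:350,::-1],(400,347),interpolation=2)
a=cv2.resize(p2[160:280,300:440,::-1],(400,347),interpolation=2)
cv2.imwrite('pics/m6.png',cv2.hconcat([a,b]))
"
```

```text
t 14.5 p [ 0.6066 -0.1667  0.2283] y-angle -35.47 z [-7.e-04  2.e-04 -1.e+00] q [-0.09  0.45  0.43  1.63 -0.21  1.11 -0.22] F [ 1.1  0.2 -0.5]
```

View pics/m6.png

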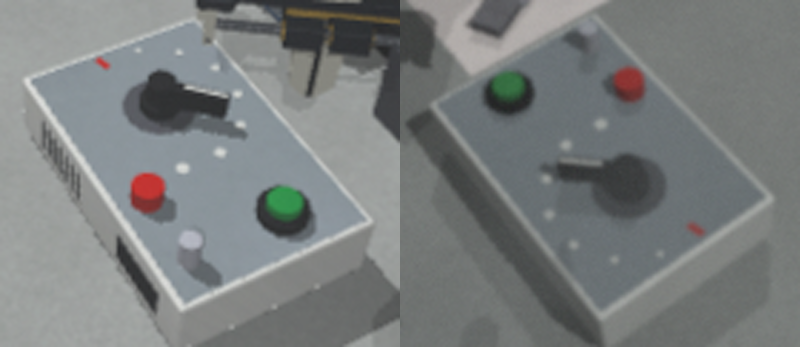

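The lever's tip at scene (558,161) and side (226,97) matches step 5. The button is back up, and the mount and pin haven't moved.

```bash
python3 -c "
from station import bot
print(bot.job_done())"
```

```text
the job is handed in; nothing more can be done
None
```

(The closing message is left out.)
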